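Rack a culture plate

TASK

Slide the red culture plate into the middle slot of the small rack, the one with the blue strip along its lower edge, so that the round plate lies flat and wholly inside and its grip points straight out of the mouth. Keep the plate level on the way, and leave the yellow plate where it is.

Things in the scene. Friction and masses are not known exactly. Their poses are not given: they have to be found in the camera images.
- red_plate: Round culture plate, red under a clear lid: disc 64 mm across, 10 mm thick. A white neck (14 wide, 8 high) runs along its -x to an upright red-topped grip block: 30 mm long (x), 14 wide (y), from the plate's underside to 32 mm above it, its middle at x = -90 mm, y = 0. Origin: centre of the disc's underside, z up. Loose, about 70 g, flat on the worktop, grip roughly towards the robot.
- yellow_plate: The same kind of plate, of the same sizes and axes, with yellow medium and a yellow grip top. Must stay where it is.
- rack: Fixed rack, white shelves, aluminium side bars and back: 82 deep (x), 102 wide (y), 94 mm high, on feet of 12 to 28 mm. Origin: underside of the lowest board, z up; open mouth faces its -x, roughly to the robot. Three slots: floors 4, 34, 64 mm above the origin, each 26 high, 90 wide; boards 4 thick; front edge at x = -42 mm, inner back wall at +36 mm.
- rack_slot (a point): Point on the floor of the middle slot (blue strip on its lower front edge) where the centre of the plate's underside belongs: 42 mm inside the mouth. Axes as the rack's: x points into the slot, z up. A plate pushed to the back wall stops with its centre 4 mm beyond this point.

How it is judged:
By the outcome, as a careful person would: the job done as asked, in the order asked, and still so for the second after the job is handed in, with the robot touching nothing.
It also fails if it takes over 45 s, if anything falls off the work surface, if the arm or the gripper's body presses on something with over 40 N, if the wrist force passes 120 N, or if a joint passes its speed limit or range.

ROBOT

A 7-joint arm with a two-finger parallel gripper is mounted at the origin on a cart in front of the work surface, level with it; the furniture and walls round the work are solid. World frame = base frame: x ahead of the robot, y to its left, z up, the work surface at z = 0. Lengths are in m, angles in rad, forces in N, time in s.
With the tool pointing down it reaches from about 0.425 to 0.925 m from the base axis. Payload 6.8 kg.
Tool frame: the origin (TCP) lies on the mounting face of the last link; the fingertips stand 173 mm ahead of it and the grasp point (between the pads) lies 155 mm ahead of it; z points along the fingers, y is the line along which they close (so a half turn about z gives the same grasp; the last joint's range is limited). The gripper opens to 85 mm and grips with 20 to 120 N. Pads are 22 mm wide; open, the fingers measure 114 mm over their backs; the gripper's body (76 mm by 85 mm) begins 54 mm behind the grasp point. The pads swing forward as they close: fully open they stand 13 mm farther back than shut.
Start: joints at [-1.26, 0.477, 0.022, 1.555, -0.011, 1.109, -0.083], TCP at [0.274, 0.617, 0.405] pointing down, gripper open.
Joint ranges: [-2.96, 2.96], [-0.34, 2.1], [-1.41, 1.46], [0.24, 2.44], [-1.37, 4.51], [0.17, 1.92], [-2.96, 2.96]. Speed limits (rad/s): [2.39, 2.39, 3.14, 3.14, 3.14, 3.14, 3.14].

INTERFACE

Orientations are given as a unit quaternion [w, x, y, z].
In Python, from station import bot gives the robot as it stands. The module is installed in compiled form; this text tells all that it offers.
- The arm moves only by the shell command python3 -m pendant 'ROWS' [FORCE]. ROWS is JSON, a list of rows, each a list of 5 numbers: the finger opening in m, from 0 to 0.0854, then the shift along the tool's x, y, z in m, then the turn about the tool's z in degrees. In form: [[jaw, x, y, z, yaw], ...]. A call has 1 to 12 rows; each row shifts and turns the commanded pose from where the row before left it, along the tool's axes as they then stand; what a row does not reach is not made up. A row lasts 1/12 s, in which the tool goes at most 41.7 mm and 7.16 degrees, less where a joint would pass 70% of its speed; a pose out of reach is approached as far as the arm can. A call with a gripper value outside its range is refused whole. The fingers move at their own pace and stop on an object; FORCE is the grip in N (left out, the last holds). Time passes only in rows, so rows that do not move let the fingers close. It gives the time, the measured TCP pose, the force, the opening and the grip force at its end, in the units of the state.
- bot.get_obs(): the state, without advancing time (a new reading comes with each control period).
- bot.read_camera(name): name is "side" or "top"; returns (picture, depth): 480x640x3 uint8, blue, green, red; 480x640 float32, m along the optical axis (not along the pixel's ray), 0 where there is no reading.
- bot.camera_model(name): a dict with "intrinsics" (3x3 intrinsics, pixels), "dist_coeffs" ([k1, k2, p1, p2, k3] as OpenCV has them; the pictures are not rectified), "R" (3x3) and "t" (3): a world point X has camera coordinates R X + t. Camera axes: x right, y down, z forward; pixel columns grow to the right and rows downward; lengths in m; the calibration is good to about 2 mm. A picture is of the moment at which its call begins. camera_model takes no time and is no camera call.
- bot.hand_in(): hands the job in; it is judged then, once.
Trained networks look in the newest picture that a camera, given by its name, has taken for a name from the list of things; names that differ only in an ending like _2 or _b are one class to them, and where a whole thing is asked for, a point or a joint stands for the part that bears it (a point fixed in the world has none). Each returns a list of dicts, best first, with "score" (0 to 1); they miss things now and then, are a little off and sometimes report something else, mostly with a low value. They report only what shows in the picture. A call takes as long as a camera call.
- bot.boxes_of(name, camera): "at" ([column, row] in pixels, amid what is visible of it).
- bot.trace(name, camera): "mask" (480x640 bool, what is visible of it) and "at" ([column, row] in pixels, amid what is visible of it).
- bot.pinpoint(name, camera): "at" ([column, row] in pixels: a listed point, or the origin of a listed thing).
The state is a dict: "t": time; "q": joint angles; "joint_vel": joint speeds; "joint_torque": joint torques, N m; "eef_pos": TCP position; "tool_rot": TCP orientation; "contact_force": force on the tool from outside, world axes, zero at the start; "torque": the same for the moment, N m; "gripper_width": opening from 0.0 (shut) to 1.0 (fully open); "grasp_force": force on a finger pad.
Only numpy, scipy, OpenCV 4.12 (cv2) and the standard library are available. Lean on these libraries where they do the work, as an engineer would, in place of code of your own. Each camera call takes 0.05 s, during which the arm holds its last target. There are 200 camera calls.

## Working session

There is one attempt and no reset: what is moved stays moved. The work goes in short steps, Python scripts to look and compute and a shell command to move; the robot and the scene stay as the last step left them, time stands still between calls to the robot, and variables do not carry over. Pictures are saved under pics/ and viewed, at most 10 in all, crops included, and the job is handed in when it is done.

```bash
mkdir -p pics
cat > h.py <<'E'
import numpy as np, cv2
from station import bot
from scipy.spatial.transform import Rotation as Ro
def cloud(cam,d,mask):
    m=bot.camera_model(cam);K=np.array(m["intrinsics"]);D=np.array(m["dist_coeffs"]);R=np.array(m["R"]);t=np.array(m["t"])
    v,u=np.nonzero(mask&(d>0));z=d[v,u]
    p=cv2.undistortPoints(np.c_[u,v].astype(float)[:,None],K,D)[:,0]
    return (np.c_[p*z[:,None],z]-t)@R, np.c_[u,v]
def proj(cam,X):
    m=bot.camera_model(cam);R=np.array(m["R"]);t=np.array(m["t"])
    return cv2.projectPoints(np.atleast_2d(X).astype(float),cv2.Rodrigues(R)[0],t,np.array(m["intrinsics"]),np.array(m["dist_coeffs"]))[0][:,0]
def tcp():
    o=bot.get_obs();q=o["tool_rot"];return np.array(o["eef_pos"]),Ro.from_quat([q[1],q[2],q[3],q[0]]).as_matrix(),o
E
python3 - <<'E'
from h import *
P,T,o=tcp();print(P,T.round(3),o["gripper_width"])
for c in("top","side"):
    im,d=bot.read_camera(c);cv2.imwrite(f"pics/{c}0.png",im);np.save(f"{c}.npy",d)
    m=bot.camera_model(c);print(c,-np.array(m["R"]).T@m["t"])
    for n in("red_plate","yellow_plate","rack"):
        for r in bot.trace(n,c)[:2]:
            X,_=cloud(c,d,r["mask"]);print(n,r["score"],r["at"],len(X),np.percentile(X,[2,50,98],axis=0).round(3).tolist())
    for n in("red_plate","rack_slot","rack"):
        print(n,[(r["score"],r["at"]) for r in bot.pinpoint(n,c)[:2]])
E
```

```text
[0.27437513 0.61641464 0.40372475] [[-0.914  0.407 -0.001]
 [ 0.407  0.914 -0.002]
 [-0.    -0.002 -1.   ]] 0.9964667579334343
top [ 0.39554521 -0.05381915  1.14385143]
red_plate 0.63 [441.1, 259.5] 1003 [[0.466, -0.326, 0.001], [0.552, -0.306, 0.009], [0.591, -0.271, 0.033]]
yellow_plate 0.84 [353.1, 274.7] 989 [[0.426, -0.142, -0.001], [0.517, -0.112, 0.009], [0.555, -0.086, 0.033]]
rack 0.9 [214.5, 217.1] 2834 [[0.577, 0.111, 0.028], [0.621, 0.162, 0.118], [0.678, 0.216, 0.122]]
red_plate [(0.71, [439.2, 254.7]), (0.65, [221.3, 222.2])]
rack_slot [(0.59, [218.5, 221.7]), (0.56, [210.7, 220.5])]
rack [(0.72, [219.1, 220.9])]
side [ 0.60211462 -0.94671977  0.6500786 ]
red_plate 0.91 [288.3, 360.5] 1426 [[0.465, -0.329, 0.003], [0.548, -0.314, 0.011], [0.592, -0.276, 0.034]]
yellow_plate 0.75 [276.0, 293.3] 1034 [[0.426, -0.144, 0.0], [0.507, -0.118, 0.01], [0.555, -0.088, 0.033]]
red_plate [(0.91, [297.0, 357.8])]
rack_slot [(0.68, [328.4, 199.0]), (0.21, [298.6, 356.6])]
rack [(0.58, [333.4, 211.8])]
```

View pics/top0.png

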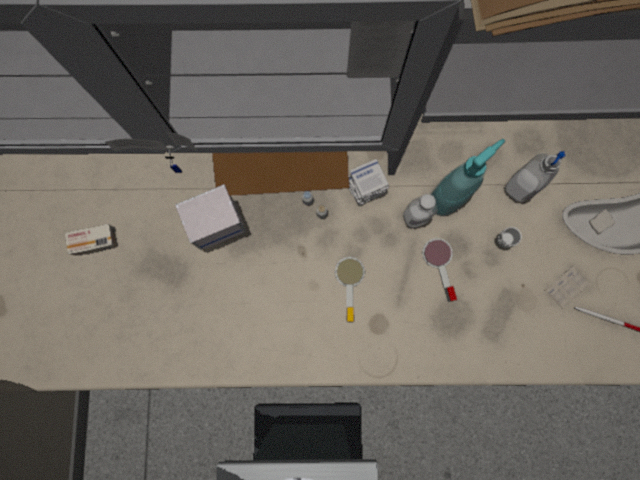

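View pics/side0.png

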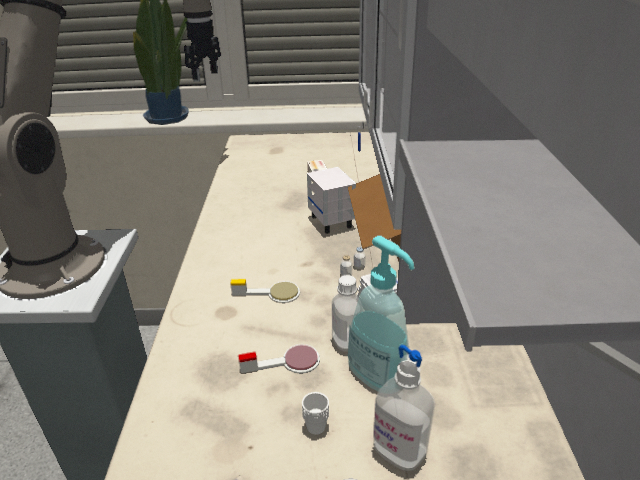

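```bash
cat > m.py <<'E'
from h import *
def plate(c,d,mask):
    X,_=cloud(c,d,mask)
    g=X[X[:,2]>0.027]; b=X[(X[:,2]<0.014)&(X[:,2]>0.006)]
    return g,b
if __name__=="__main__":
  for c in("top","side"):
    im,d=bot.read_camera(c)
    for n in("red_plate","yellow_plate"):
        r=bot.trace(n,c)[0];g,b=plate(c,d,r["mask"])
        h=cv2.minAreaRect((g[:,:2]*1000).astype(np.float32))
        gc=np.array(h[0])/1000
        b=b[np.linalg.norm(b[:,:2]-gc,axis=1)>0.06]
        cc,rad=cv2.minEnclosingCircle((b[:,:2]*1000).astype(np.float32))
        v=np.array(cc)/1000-gc
        print(c,n,"grip",h,"disc",cc,rad,"dist",np.linalg.norm(v),"yaw",np.degrees(np.arctan2(v[1],v[0])))
    rs=bot.trace("rack",c)
    if rs:
        X,_=cloud(c,d,rs[0]["mask"])
    else:
        X,_=cloud(c,d,np.ones_like(d,bool)); 
    w=(abs(X[:,0]-.62)<.1)&(abs(X[:,1]-.16)<.1)&(X[:,2]>.08)&(X[:,2]<.14)
    X=X[w]; t=X[X[:,2]>np.percentile(X[:,2],95)-.008]
    print(c,"ztop",np.median(t[:,2]),cv2.minAreaRect((t[:,:2]*1000).astype(np.float32)),len(t))
E
python3 m.py
```

```text
top red_plate grip ((476.5892333984375, -317.71441650390625), (29.269372940063477, 14.938446998596191), 13.300002098083496) disc (562.9873046875, -298.3310852050781) 31.47028350830078 dist 0.08854569585649016 yaw 12.644882863437338
top yellow_plate grip ((437.1522521972656, -110.538818359375), (12.392829895019531, 28.541324615478516), 88.51390075683594) disc (526.2703247070312, -113.46015930175781) 30.93609046936035 dist 0.08916594125986387 yaw -1.8775158242728394
top ztop 0.11888294808508003 ((630.4268188476562, 166.7634735107422), (84.64485931396484, 102.37923431396484), 22.97630500793457) 2195
side red_plate grip ((476.22454833984375, -319.2615966796875), (28.82976531982422, 15.574862480163574), 11.72784423828125) disc (564.316650390625, -300.6781005859375) 31.52543067932129 dist 0.09003091008532389 yaw 11.912192021023213
side yellow_plate grip ((436.72998046875, -111.24188995361328), (29.939586639404297, 19.361425399780273), 5.537351131439209) disc (527.7750854492188, -114.67225646972656) 31.269113540649414 dist 0.09110970615329322 yaw -2.1577502381682425
side ztop 0.1198906934045473 ((661.9122924804688, 136.02957153320312), (120.09591674804688, 181.0536651611328), 22.49619483947754) 952
```

The top view shows the rack at about (212,218), with its mouth towards lower right. The red plate's disc is at (440,252) with its grip at (452,295), and the yellow plate is at (350,272). In the side view the rack's blue strip is near (315,205). I'll turn the tool first, then move out along an arc.

```bash
cat > go.py <<'E'
import sys
from h import *
# usage: go.py x y z plateyaw -> tool-frame shift (mm) of grasp point and turn (deg)
x,y,z,a=map(float,sys.argv[1:5]);P,T,o=tcp()
g=P+T[:,2]*.155
w=np.degrees(np.arctan2(-T[1,0],-T[0,0]))
print("grasp",g.round(4),"shift mm",((np.array([x,y,z])-g)@T*1000).round(1),"turn",round(w-a,2),"tilt",T[:2,2].round(4),"q",np.round(o["q"],2),"f",np.round(o["contact_force"],1),"w",o["gripper_width"],o["grasp_force"],"t",o["t"])
E
python3 -m pendant '[[0.0854,0,0,0,-7.1],[0.0854,0,0,0,-7.1],[0.0854,0,0,0,-7.1],[0.0854,0,0,0,-7.1],[0.0854,0,0,0,-7.1],[0.0854,0,0,0,-0.8],[0.0854,0,0,0,0]]' 60
python3 go.py 0.5 0 0.2 12.3; python3 go.py 0.473 -0.319 0.12 12.3
```

```text
t: 1.68
eef_pos: [0.2747, 0.6166, 0.4047]
tool_rot: [-0.0, -0.106, 0.994, 0.0]
contact_force: [0.4, -0.1, -0.2]
gripper_width: 1.0
grasp_force: 0.0
grasp [0.2747 0.6166 0.2497] shift mm [ -90.6 -650.2   49.6] turn -0.16 tilt [-0.0002  0.0001] q [-1.16  0.48 -0.11  1.55  0.06  1.12  0.49] f [ 0.4 -0.1 -0.2] w 1.0002958587166202 0.0 t 1.6833
grasp [0.2747 0.6166 0.2497] shift mm [   2.8 -956.4  129.6] turn -0.16 tilt [-0.0002  0.0001] q [-1.16  0.48 -0.11  1.55  0.06  1.12  0.49] f [ 0.4 -0.1 -0.2] w 1.0002958587166202 0.0 t 1.6833
```

```bash
python3 -m pendant '[[0.0854,-10,0,0,0]]' >/dev/null 2>&1 | head -0; python3 -m pendant '[[0.0854,-0.015,-0.03,0,0],[0.0854,-0.015,-0.036,0,0],[0.0854,-0.015,-0.036,0,0],[0.0854,-0.015,-0.036,0,0],[0.0854,-0.015,-0.036,0,0],[0.0854,-0.015,-0.036,0,0],[0.0854,-0.01,-0.038,0,0],[0.0854,0,-0.038,0,0],[0.0854,0,-0.038,0,0],[0.0854,0,-0.038,0,0],[0.0854,0,-0.038,0,0],[0.0854,0,-0.038,0,0]]'
python3 go.py 0.473 -0.319 0.12 12.3
```

```text
t: 2.77
eef_pos: [0.5064, 0.2171, 0.405]
tool_rot: [0.0, -0.105, 0.994, 0.0]
contact_force: [0.2, -0.3, 0.3]
gripper_width: 0.999
grasp_force: 0.0
grasp [0.5064 0.2171 0.25  ] shift mm [ 144.9 -517.3  129.7] turn -0.23 tilt [0.0005 0.0005] q [-0.53  0.27  0.01  1.86 -0.    1.01  1.27] f [ 0.2 -0.3  0.3] w 0.9994444401145343 0.0 t 2.7667
```

That call also ran a stray extra row where I'd typed the shift in mm by mistake. The per-row cap limited it, with no harm done. Shifts are in metres from here on.

```bash
python3 -m pendant '[[0.0854,0.01,-0.038,0,0],[0.0854,0.01,-0.038,0,0],[0.0854,0.01,-0.038,0,0],[0.0854,0.01,-0.038,0,0],[0.0854,0.01,-0.038,0,0],[0.0854,0.01,-0.038,0,0],[0.0854,0.01,-0.038,0,0],[0.0854,0.01,-0.038,0,0],[0.0854,0.01,-0.038,0,0],[0.0854,0.01,-0.038,0,0],[0.0854,0.01,-0.038,0.01,0],[0.0854,0.01,-0.038,0.02,0]]'
python3 go.py 0.473 -0.319 0.12 12.3
```

```text
t: 3.77
eef_pos: [0.4866, -0.2526, 0.3779]
tool_rot: [0.003, -0.105, 0.994, -0.001]
contact_force: [2.0, 0.3, -0.2]
gripper_width: 1.001
grasp_force: 0.0
grasp [ 0.4874 -0.2529  0.2229] shift mm [ 28.4 -61.3 102.9] turn -0.25 tilt [ 0.0054 -0.0018] q [ 0.13  0.3   0.29  1.91 -0.11  0.94  2.25] f [ 2.   0.3 -0.2] w 1.0006240731083498 0.0 t 3.7667
```

```bash
python3 -m pendant '[[0.0854,0.012,-0.03,0.02,0],[0.0854,0.013,-0.031,0.03,0],[0.0854,0,0,0.03,0],[0.0854,0,0,0.02,0],[0.0854,0,0,0,0],[0.0854,0,0,0,0]]'
python3 go.py 0.473 -0.319 0.023 12.3
python3 - <<'E'
from h import *
im,d=bot.read_camera("side");cv2.imwrite("pics/s1.png",cv2.resize(im[260:440,160:400],None,fx=3,fy=3))
E
```

```text
t: 4.27
eef_pos: [0.4752, -0.3122, 0.2776]
tool_rot: [-0.001, -0.106, 0.994, 0.001]
contact_force: [0.1, 0.2, 0.6]
gripper_width: 1.003
grasp_force: 0.0
grasp [ 0.4749 -0.3121  0.1226] shift mm [ 3.2 -6.5 99.6] turn -0.12 tilt [-0.0019  0.0008] q [ 0.26  0.47  0.28  1.94 -0.18  0.76  2.42] f [0.1 0.2 0.6] w 1.0026671618271363 0.0 t 4.2667
```

View pics/s1.png

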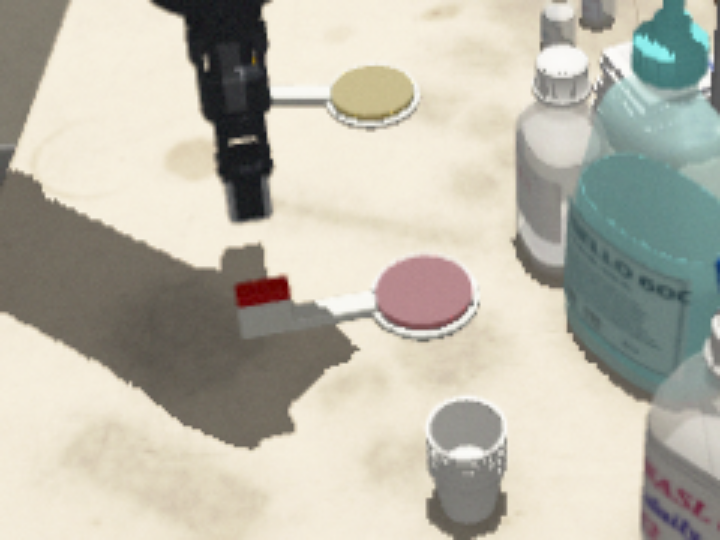

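The crop shows the fingers at (250,215), above the red grip at (262,300) and lined up with it. Next I descend and grasp.

```bash
python3 -m pendant '[[0.0854,0.003,-0.006,0.02,0],[0.0854,0,0,0.03,0],[0.0854,0,0,0.03,0],[0.0854,0,0,0.018,0],[0.0854,0,0,0,0],[0.0854,0,0,0,0]]'
python3 go.py 0.473 -0.319 0.023 12.3
python3 -m pendant '[[0.06,0,0,0,0],[0.04,0,0,0,0],[0.03,0,0,0,0],[0.02,0,0,0,0],[0.01,0,0,0,0],[0.005,0,0,0,0],[0.005,0,0,0,0],[0.005,0,0,0,0],[0.005,0,0,0,0]]' 60
python3 go.py 0.473 -0.319 0.023 12.3
```

```text
t: 4.82
eef_pos: [0.4744, -0.3189, 0.1812]
tool_rot: [0.0, -0.107, 0.994, -0.0]
contact_force: [-0.3, 0.6, 1.0]
gripper_width: 1.002
grasp_force: 0.0
grasp [ 0.4746 -0.319   0.0262] shift mm [1.6 0.3 3.2] turn 0.0 tilt [ 0.001  -0.0004] q [ 0.31  0.62  0.22  1.97 -0.24  0.58  2.48] f [-0.3  0.6  1. ] w 1.002001097760062 0.0 t 4.8167
t: 5.57
eef_pos: [0.4738, -0.3191, 0.1806]
tool_rot: [0.0, -0.107, 0.994, -0.0]
contact_force: [-0.7, 1.1, 5.4]
gripper_width: 0.147
grasp_force: 59.2
grasp [ 0.4739 -0.3191  0.0256] shift mm [0.9 0.3 2.6] turn -0.0 tilt [ 0.0006 -0.0001] q [ 0.31  0.62  0.22  1.97 -0.24  0.57  2.48] f [-0.7  1.1  5.4] w 0.147209115497984 59.19120401144028 t 5.5667
```

```bash
python3 -m pendant '[[0.005,0,0,-0.005,0],[0.005,0,0,-0.015,0],[0.005,0,0,-0.025,0],[0.005,0,0,-0.03,0],[0.005,0,0,-0.025,0],[0.005,0,0,-0.015,0],[0.005,0,0,-0.005,0],[0.005,0,0,0,0]]'
cat > near.py <<'E'
from h import *
P,T,o=tcp();g=P+T[:,2]*.155
for c in("side","top"):
    im,d=bot.read_camera(c)
    for r in bot.trace("red_plate",c)[:1]:
        X,_=cloud(c,d,r["mask"]);v=X-g;ax=-T[:,0];ay=np.cross([0,0,1],ax)
        L=np.c_[v@ax,v@ay,X[:,2]]
        D=L[(L[:,0]>.055)&(L[:,0]<.14)];D=D[abs(D[:,2]-np.median(D[:,2]))<.012]
        A=np.c_[D,np.ones(len(D))];k=np.linalg.lstsq(A[:,[0,1,3]],D[:,2],rcond=None)[0]
        print(c,r["score"],"disc centre rel grasp",cv2.minEnclosingCircle((D[:,:2]*1000).astype(np.float32)),"zmed",np.median(D[:,2])-g[2],"slopes deg",np.degrees(k[:2]))
E
python3 near.py
python3 - <<'E'
from h import *
# rack: floor height + frame check in side view
im,d=bot.read_camera("side");cv2.imwrite("pics/s2.png",cv2.resize(im[130:370,200:440],None,fx=2.5,fy=2.5))
rr=bot.trace("rack","side");print([r["score"] for r in rr[:1]])
v=slice(150,245);u=slice(295,362)
mk=np.zeros_like(d,bool);mk[v,u]=1
X,uv=cloud("side",d,mk);c=np.array([.6304,.1668]);a=np.radians(23);ax=np.array([np.cos(a),np.sin(a)]);ay=np.array([-ax[1],ax[0]])
L=np.c_[(X[:,:2]-c)@ax,(X[:,:2]-c)@ay,X[:,2]]
top=L[(L[:,2]>.11)&(L[:,2]<.13)&(abs(L[:,0])<.06)&(abs(L[:,1])<.07)];print("side top",np.median(top[:,2]),np.percentile(top,[1,99],axis=0).round(4).tolist(),cv2.minAreaRect((top[:,:2]*1000).astype(np.float32)))
h=cv2.cvtColor(im,cv2.COLOR_BGR2HSV);bl=mk&(h[...,0]>95)&(h[...,0]<130)&(h[...,1]>120)&(h[...,2]>60)
B,uvb=cloud("side",d,bl);Lb=np.c_[(B[:,:2]-c)@ax,(B[:,:2]-c)@ay,B[:,2]];print("blue",len(B),np.percentile(Lb,[5,50,95],axis=0).round(4).tolist(),uvb.mean(0))
E
```

```text
t: 6.23
eef_pos: [0.4739, -0.3191, 0.3012]
tool_rot: [0.001, -0.107, 0.994, -0.001]
contact_force: [0.2, -0.5, -0.8]
gripper_width: 0.152
grasp_force: 58.5
side 0.92 disc centre rel grasp ((89.62026977539062, -2.8393521308898926), 34.92167282104492) zmed -0.015232831093185933 slopes deg [0.40896923 5.04069884]
top 0.82 disc centre rel grasp ((89.17636108398438, 1.6197216510772705), 34.18454360961914) zmed -0.01871996969028747 slopes deg [ 0.32712693 -1.18882917]
[0.94]
side top 0.11995007345444775 [[-0.0419, -0.0627, 0.1106], [0.0504, 0.0479, 0.1226]] ((7.381103515625, -6.5073699951171875), (126.12992858886719, 99.53984069824219), 89.3699722290039)
blue 25 [[-0.0438, -0.0423, 0.0568], [-0.0426, -0.0, 0.0591], [-0.0399, 0.0314, 0.0619]] [317.12 203.  ]
```

View pics/s2.png

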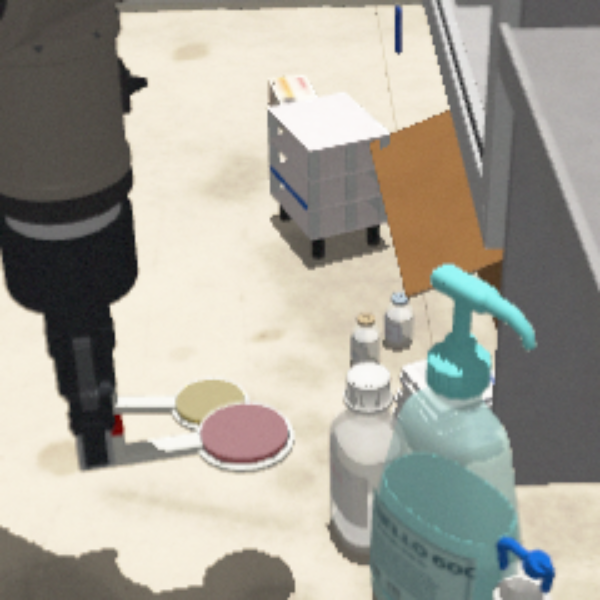

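The crop shows the plate held level, with the disc at (245,435). It is clear of the white bottle at (370,430), and the rack's blue strip is at (290,188). I'll back off towards the robot a little, then carry the plate across to in front of the mouth.

```bash
python3 -m pendant '[[0.005,0.01,0,0,0],[0.005,0.01,0.01,0,0],[0.005,0.01,0.02,0,-1],[0.005,0,0.03,0,-2],[0.005,0,0.035,0,-2],[0.005,0,0.035,0,-2],[0.005,0,0.035,0,-2],[0.005,0,0.035,0,-1.6],[0.005,0,0.035,0,0],[0.005,0,0.03,0,0],[0.005,0,0.02,0,0],[0.005,0,0.01,0,0]]'
python3 go.py 0.4545 0.0925 0.14 22.9
```

```text
t: 7.53
eef_pos: [0.3481, -0.0449, 0.2997]
tool_rot: [-0.001, -0.2, 0.98, 0.0]
contact_force: [-0.1, -0.6, -0.4]
gripper_width: 0.155
grasp_force: 58.5
grasp [ 0.3479 -0.0448  0.1447] shift mm [-151.9   84.6    4.6] turn 0.15 tilt [-0.0015  0.0004] q [-0.18  0.1   0.13  2.38 -0.02  0.66  1.95] f [-0.1 -0.6 -0.4] w 0.15456945307811937 58.547790348529816 t 7.5333
```

```bash
python3 -m pendant '[[0.005,-0.005,0.01,0,0],[0.005,-0.015,0.015,0,0],[0.005,-0.02,0.015,0,0],[0.005,-0.02,0.015,0,0],[0.005,-0.02,0.015,0,0],[0.005,-0.02,0.01,0,0],[0.005,-0.02,0.005,0.01,0],[0.005,-0.015,0,0.015,0],[0.005,-0.01,0,0.015,0],[0.005,-0.005,0,0.01,0],[0.005,0,0,0,0],[0.005,0,0,0,0]]'
python3 go.py 0.4545 0.0925 0.093 22.9; python3 near.py
python3 - <<'E'
from h import *
im,d=bot.read_camera("side");cv2.imwrite("pics/s3.png",cv2.resize(im[120:270,220:420],None,fx=4,fy=4))
im,d=bot.read_camera("top");cv2.imwrite("pics/t3.png",cv2.resize(im[160:310,150:350],None,fx=4,fy=4))
rr=bot.trace("rack","top")[0];X,_=cloud("top",d,rr["mask"]);t=X[(X[:,2]>.112)&(X[:,2]<.127)]
print(cv2.minAreaRect((t[:,:2]*1000).astype(np.float32)),len(t))
E
```

```text
t: 8.53
eef_pos: [0.4545, 0.0894, 0.2495]
tool_rot: [-0.001, -0.198, 0.98, -0.0]
contact_force: [-0.3, 0.1, -1.1]
gripper_width: 0.148
grasp_force: 58.6
grasp [0.4541 0.0893 0.0945] shift mm [-1.6  2.8  1.5] turn -0.04 tilt [-0.0023 -0.001 ] q [-0.36  0.36  0.04  2.18 -0.02  0.6   1.66] f [-0.3  0.1 -1.1] w 0.1476044129443755 58.56855869293213 t 8.5333
side 0.63 disc centre rel grasp ((91.04638671875, -1.1149747371673584), 36.58280944824219) zmed -0.01590799544548134 slopes deg [0.83778716 5.07394221]
top 0.55 disc centre rel grasp ((96.28775787353516, 0.2894573211669922), 31.539531707763672) zmed -0.01649977942744761 slopes deg [-1.09022093  3.58304493]
((629.9819946289062, 166.69223022460938), (84.80855560302734, 102.80157470703125), 23.403589248657227) 2204
```

View pics/s3.png

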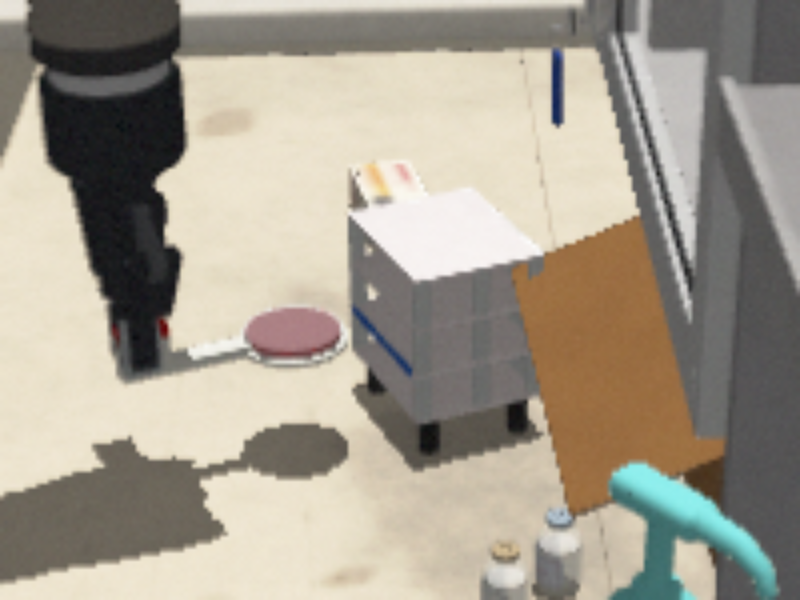

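View pics/t3.png

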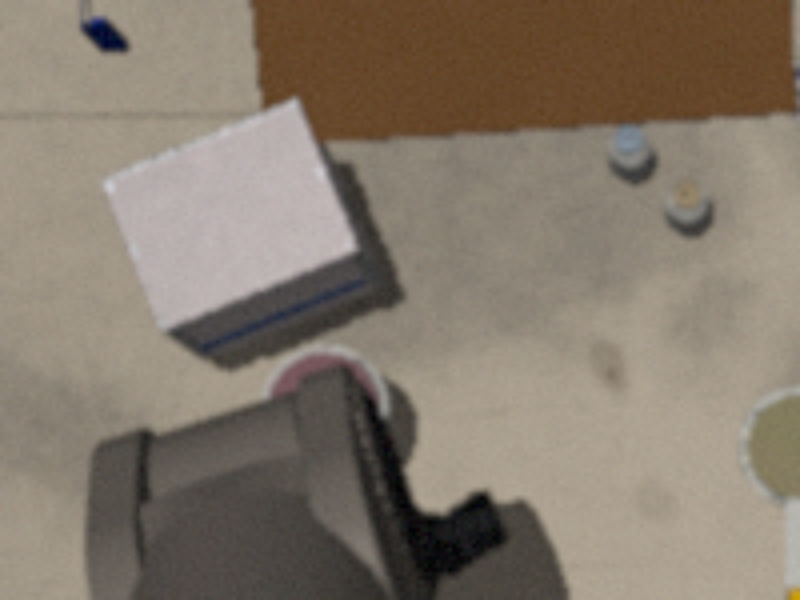

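Side crop: the disc at (293,333) is level and in front of the mouth, at blue-strip height (380,340). Top crop: the disc (328,395) lies on the rack's centreline, with the strip's middle at (285,315). Now I insert it.

```bash
python3 -m pendant '[[0.005,-0.002,0.003,0.001,0],[0.005,-0.008,0,0,0],[0.005,-0.01,0,0,0],[0.005,-0.01,0,0,0],[0.005,-0.01,0,0,0],[0.005,-0.008,0,0,0],[0.005,-0.004,0,0,0],[0.005,0,0,0,0]]'
python3 go.py 0.5475 0.1318 0.093 22.9
python3 - <<'E'
from h import *
im,d=bot.read_camera("side");cv2.imwrite("pics/s4.png",cv2.resize(im[150:250,250:383],None,fx=6,fy=6))
E
```

```text
t: 9.55
eef_pos: [0.503, 0.1137, 0.249]
tool_rot: [0.0, -0.199, 0.98, 0.0]
contact_force: [-0.5, 0.4, -1.1]
gripper_width: 0.153
grasp_force: 58.6
grasp [0.5031 0.1138 0.094 ] shift mm [-47.9  -0.7   1. ] turn 0.02 tilt [0.0007 0.0003] q [-0.37  0.43  0.04  2.06 -0.03  0.65  1.65] f [-0.5  0.4 -1.1] w 0.1529689581032648 58.56981664896011 t 9.55
```

View pics/s4.png

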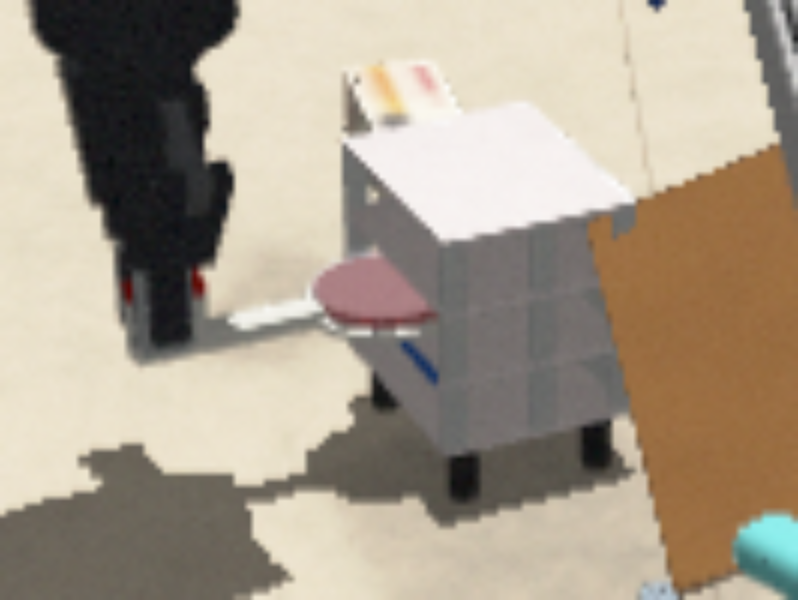

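The disc (365,290) is half inside, directly above the blue strip (418,360), so it's in the middle slot. I'll carry on in, then lower it.

```bash
python3 -m pendant '[[0.005,-0.006,0,0,0],[0.005,-0.009,0,0,0],[0.005,-0.009,0,0,0],[0.005,-0.009,0,0,0],[0.005,-0.008,0,0,0],[0.005,-0.005,0,0,0],[0.005,-0.002,0,0,0],[0.005,0,0,0,0]]'
python3 go.py 0.5475 0.1318 0.0866 22.9
python3 -m pendant '[[0.005,0,0,0.002,0],[0.005,0,0,0.002,0],[0.005,0,0,0.001,0],[0.005,0,0,0,0],[0.005,0,0,0,0]]'
python3 go.py 0.5475 0.1318 0.0856 22.9
```

```text
t: 10.27
eef_pos: [0.5466, 0.1321, 0.2489]
tool_rot: [0.0, -0.199, 0.98, 0.0]
contact_force: [0.4, 0.7, -0.7]
gripper_width: 0.152
grasp_force: 58.6
grasp [0.5466 0.1321 0.0939] shift mm [-0.7 -0.6  7.3] turn 0.01 tilt [0. 0.] q [-0.38  0.49  0.04  1.96 -0.03  0.7   1.65] f [ 0.4  0.7 -0.7] w 0.15163000480737726 58.56974512338638 t 10.2667
t: 10.68
eef_pos: [0.546, 0.1318, 0.2439]
tool_rot: [-0.0, -0.199, 0.98, -0.0]
contact_force: [0.0, 0.6, -0.7]
gripper_width: 0.151
grasp_force: 58.6
grasp [0.5459 0.1317 0.0889] shift mm [-1.5 -0.6  3.3] turn 0.0 tilt [-0.0004 -0.0001] q [-0.38  0.5   0.04  1.96 -0.03  0.68  1.65] f [ 0.   0.6 -0.7] w 0.1506217740836309 58.569619953632355 t 10.6833
```

Now down in 1 mm steps until contact, with an extra 2 mm inwards.

```bash
python3 -m pendant '[[0.005,-0.002,0,0.001,0],[0.005,0,0,0.001,0],[0.005,0,0,0,0],[0.005,0,0,0,0]]' | grep -E "eef|contact"
python3 -m pendant '[[0.005,0,0,0.001,0],[0.005,0,0,0,0],[0.005,0,0,0,0]]' | grep -E "eef|contact"
python3 -m pendant '[[0.005,0,0,0.0005,0],[0.005,0,0,0,0],[0.005,0,0,0,0]]' | grep -E "eef|contact"
```

```text
eef_pos: [0.548, 0.1327, 0.242]
contact_force: [-0.2, 0.3, -1.3]
eef_pos: [0.548, 0.1326, 0.241]
contact_force: [-0.4, -0.5, -0.7]
eef_pos: [0.548, 0.1326, 0.2405]
contact_force: [-0.6, -0.9, -1.8]
```

```bash
python3 -m pendant '[[0.005,0,0,0.0007,0],[0.005,0,0,0,0],[0.005,0,0,0,0]]' | grep -E "eef|contact"
python3 -m pendant '[[0.005,0,0,0.0007,0],[0.005,0,0,0,0],[0.005,0,0,0,0]]' | grep -E "eef|contact"
```

```text
eef_pos: [0.5481, 0.1326, 0.2399]
contact_force: [0.5, 0.0, -0.4]
eef_pos: [0.5481, 0.1326, 0.2396]
contact_force: [-2.3, -1.1, 4.5]
```

The plate touches the floor at TCP z ≈ 0.2397, as predicted. I'll release it gently.

```bash
python3 -m pendant '[[0.016,0,0,0,0],[0.02,0,0,0,0],[0.03,0,0,0,0],[0.045,0,0,0,0],[0.06,0,0,0,0],[0.06,0,0,0,0],[0.06,0,0,0,0]]' 20
python3 -m pendant '[[0.06,0,0,-0.01,0],[0.06,0,0,-0.02,0],[0.06,0,0,-0.03,0],[0.06,0,0,-0.03,0],[0.06,0,0,-0.03,0],[0.06,0.03,0,-0.02,0],[0.06,0.035,0,0,0],[0.06,0.03,0,0,0],[0.06,0.01,0,0,0],[0.06,0,0,0,0]]'
python3 - <<'E'
from h import *
c0=np.array([.6304,.1668]);a=np.radians(22.9);ax=np.array([np.cos(a),np.sin(a)]);ay=np.array([-ax[1],ax[0]])
for c in("top","side"):
    im,d=bot.read_camera(c)
    if c=="side":cv2.imwrite("pics/s5.png",cv2.resize(im[150:250,250:383],None,fx=6,fy=6))
    m=np.ones_like(d,bool);X,uv=cloud(c,d,m);L=np.c_[(X[:,:2]-c0)@ax,(X[:,:2]-c0)@ay,X[:,2]]
    g=L[(L[:,0]<-.065)&(L[:,0]>-.12)&(abs(L[:,1])<.03)&(L[:,2]>.08)&(L[:,2]<.1)]
    print(c,"grip top",len(g),g[:,2].mean() if len(g) else 0,cv2.minAreaRect((g[:,:2]*1000).astype(np.float32)) if len(g)>3 else "")
    print([(r["score"],r["at"]) for r in bot.boxes_of("yellow_plate",c)[:1]])
E
```

```text
t: 12.6
eef_pos: [0.548, 0.1326, 0.2391]
tool_rot: [-0.0, -0.199, 0.98, -0.0]
contact_force: [0.5, 0.5, 0.0]
gripper_width: 0.703
grasp_force: 0.0
t: 13.43
eef_pos: [0.4492, 0.0905, 0.3798]
tool_rot: [-0.0, -0.198, 0.98, 0.0]
contact_force: [-0.1, -1.3, 0.2]
gripper_width: 0.702
grasp_force: 0.0
top grip top 7 0.08573388326080991 ((-83.99040985107422, -5.277153968811035), (26.213146209716797, 1.213091254234314), 3.439509868621826)
[(0.8, [351.0, 275.7])]
side grip top 93 0.08805200432019203 ((-86.2276382446289, -2.116243362426758), (29.810487747192383, 17.636600494384766), 0.8141760230064392)
[(0.91, [276.3, 294.0])]
```

View pics/s5.png

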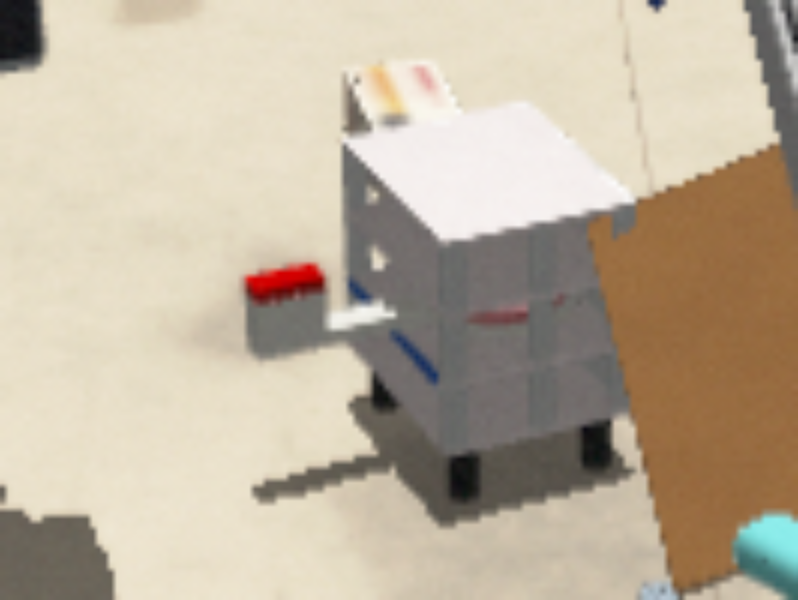

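The plate lies flat in the middle slot: red shows through the side at (500,317), the neck crosses the blue strip at (360,318), and the grip (288,310) points straight out. The grip is aligned to within 1° and the yellow plate hasn't moved.

```bash
python3 -c "
from station import bot
print(bot.hand_in())"
```

```text
the job is handed in; nothing more can be done
None
```

The red plate lies flat and wholly inside the middle slot with its grip pointing straight out, the yellow plate is where it was, and the job is handed in.

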